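Fetch the long die from behind the shop supplies

TASK

The longer of the two die blocks at the back of the open-fronted grey bay is wanted at the press: first stand the oil bottle, the grease jar and the round tin that are in front of the dies aside on the cork mat, then set the long die flat into the pocket of the steel locating nest, and last put the bottle, the jar and the tin each back on the very spot in the bay where it stood at the start. Keep everything upright and leave the short die and the roll of tape where they are.

Things in the scene. Friction and masses are not known exactly. Their poses are not given: they have to be found in the camera images.
- long_die: The die to fetch: stepped die block, brown base 36 x 62 x 19 mm (x, y, z) with a grey steel block 22 x 40 mm on top, 34 mm high in all, 0.28 kg. Stands at the back of the bay, left or right. Origin: centre of its underside; y is its long axis, z up.
- short_die: A shorter die block of the same kind, base 34 x 48 x 14 mm with a steel block 20 x 30 mm on top, 26 mm high in all; stands beside the long die at the back of the bay and is to be left alone. Origin: centre of its underside; y is its long axis.
- bottle: Oil bottle, cream-coloured round body 38 mm in diameter and 92 mm high, red cap 35 mm in diameter, 105 mm high in all, 0.12 kg. Stands in the front row of the bay. Origin: centre of its underside; z up.
- jar: Grease jar, white round body 56 mm in diameter and 48 mm high, blue screw lid 52 mm in diameter, 55 mm high in all, 0.14 kg. Stands in the front row of the bay. Origin: centre of its underside; z up.
- tin: Low round tin, pale off-white lid and body, 62 mm in diameter and 35 mm high, lid 57 mm in diameter, 40 mm high in all, 0.16 kg. Stands in the front row of the bay. Origin: centre of its underside; z up.
- tape: Roll of black insulating tape lying on the far half of the cork mat, 52 mm in diameter, 18 mm high; to be left there. Origin: centre of its underside.
- bay: Fixed open-fronted bay of grey-painted sheet metal, 210 mm deep (x), 270 mm wide (y): floor 4 mm thick, walls 48 mm high, 3 mm thick (6 mm at the rim), at the back (+x) and both sides; open in front (-x, to the robot). Two dies stand 58 mm behind its centre, about 50 mm to either side; bottle, jar and tin stand in a row about 50 mm before the centre, 82 mm apart. Origin: centre of its underside.
- mat: Fixed cork mat, 230 mm (x) by 240 mm (y), 3 mm thick: the place to set things aside. The roll of tape lies on its far (+x) half, 75 mm from the centre; the near half is free. Origin: centre of its underside.
- nest: Fixed dark steel locating nest at the bench's front edge: plate 84 x 112 x 6 mm (x, y, z) with rails 8 mm high on it round a pocket of 52 x 82 mm (long side along y). The two long sides are open over the middle 46 mm to let the fingers in. A tall press stands close behind it (x over 0.50 where y is over 0.2): come and go along the front edge of the bench. Origin: centre of its underside.
- nest_seat (a point): Centre of the pocket's floor, 6 mm above the underside of the nest; the die's underside rests here. Axes as the nest's.
Not all that is in view belongs to the job. Leave any pink look-alike of the long_die alone.

How it is judged:
On the way, in this order (a step that is already met when the one before it is completed fails the run):
1. bottle, jar and tin stand released on the mat while the long die is still in its place (x of bottle in the frame of mat between -0.11 and 0.11 m and y of bottle in the frame of mat between -0.115 and 0.115 m and z of each of bottle, jar, tin in the frame of mat below 0.009 m and angle between each of bottle, jar, tin's own z axis and vertical below 0.15 rad and linear speed of each of bottle, jar, tin below 0.03 m/s and contact force between the fingers and bottle below 0.1 N and x of jar in the frame of mat between -0.11 and 0.11 m and y of jar in the frame of mat between -0.115 and 0.115 m and contact force between the fingers and jar below 0.1 N and x of tin in the frame of mat between -0.11 and 0.11 m and y of tin in the frame of mat between -0.115 and 0.115 m and contact force between the fingers and tin below 0.1 N and distance of long_die from where it was at the start of the episode below 0.015 m), for 0.2 s.
2. the long die lies flat and released in the nest's pocket, the bottle, jar and tin still on the mat (horizontal distance between long_die and nest_seat below 0.015 m and z of long_die in the frame of nest between 0.003 and 0.0095 m and angle between the y axis of long_die and the y axis of nest, either way round below 0.3 rad and angle between long_die's own z axis and vertical below 0.1 rad and linear speed of each of long_die, bottle, jar, tin below 0.03 m/s and contact force between the fingers and long_die below 0.1 N and x of bottle in the frame of mat between -0.11 and 0.11 m and y of bottle in the frame of mat between -0.115 and 0.115 m and z of each of bottle, jar, tin in the frame of mat below 0.009 m and angle between each of bottle, jar, tin's own z axis and vertical below 0.15 rad and contact force between the fingers and bottle below 0.1 N and x of jar in the frame of mat between -0.11 and 0.11 m and y of jar in the frame of mat between -0.115 and 0.115 m and contact force between the fingers and jar below 0.1 N and x of tin in the frame of mat between -0.11 and 0.11 m and y of tin in the frame of mat between -0.115 and 0.115 m and contact force between the fingers and tin below 0.1 N), for 0.2 s.
3. bottle, jar and tin stand released where they stood at the start (distance of each of bottle, jar, tin from where it was at the start of the episode below 0.015 m and angle between each of bottle, jar, tin's own z axis and vertical below 0.15 rad and linear speed of each of bottle, jar, tin below 0.03 m/s and contact force between the fingers and bottle below 0.1 N and contact force between the fingers and jar below 0.1 N and contact force between the fingers and tin below 0.1 N), for 0.2 s.
At the end, for the whole second after the job is handed in: The long die rests flat in the nest's pocket (within 15 mm of its centre, long axes within 0.3 rad either way round); bottle, jar and tin stand upright within 15 mm of where each stood at the start; short die and tape within 15 mm of their starts; all released and at rest (all of step 3 and horizontal distance between long_die and nest_seat below 0.015 m and z of long_die in the frame of nest between 0.003 and 0.0095 m and angle between the y axis of long_die and the y axis of nest, either way round below 0.3 rad and angle between long_die's own z axis and vertical below 0.1 rad and linear speed of long_die below 0.03 m/s and contact force between the fingers and long_die below 0.1 N and distance of each of short_die, tape from where it was at the start of the episode below 0.015 m); the robot touches nothing.
It fails at once if the short die or the roll of tape is pushed more than 15 mm or lifted (distance of any of short_die, tape from where it was at the start of the episode above 0.015 m).
It fails at once if the bottle, jar, tin or a die is tipped over (angle between any of bottle, jar, tin, long_die, short_die's own z axis and vertical above 0.6 rad).
It also fails if it takes over 128 s, if anything falls off the work surface, if the arm or the gripper's body presses on something with over 40 N, if the wrist force passes 120 N, or if a joint passes its speed limit or range.

ROBOT

A 6-joint arm with a two-finger parallel gripper is mounted at the origin on a cart in front of the work surface, level with it; the furniture and walls round the work are solid. World frame = base frame: x ahead of the robot, y to its left, z up, the work surface at z = 0. Lengths are in m, angles in rad, forces in N, time in s.
With the tool pointing down it reaches from about 0.35 to 0.875 m from the base axis. Payload 15.5 kg.
Tool frame: the origin (TCP) lies at the very end of the fingers, on their centre line; the grasp point (between the pads) lies 19 mm behind it; z points along the fingers, y is the line along which they close (so a half turn about z gives the same grasp; the last joint's range is limited). The gripper opens to 85 mm and grips with 20 to 120 N. Pads are 22 mm wide; open, the fingers measure 114 mm over their backs; the gripper's body (76 mm by 85 mm) begins 54 mm behind the grasp point. The pads swing forward as they close: fully open they stand 13 mm farther back than shut.
Start: joints at [1.058, 0.494, 1.345, -0, 1.302, -0.096], TCP at [0.254, 0.571, 0.231] pointing down, gripper open.
Joint ranges: [-2.91, 2.91], [-0.82, 2.16], [0.22, 2.67], [-1.22, 4.37], [0.12, 2.79], [-3.08, 3.08]. Speed limits (rad/s): [1.89, 1.89, 2.57, 3.01, 3.01, 3.01].

INTERFACE

Orientations are given as a 3x3 rotation matrix whose columns are the frame's x, y, z axes.
In Python, from rig import status, optics, ctrl gives the robot as it stands.
- The arm moves only by the tool apply_moves, never from a script. Its argument "motion" is a list of rows, each a list of 3 entries, a list of its own where there are three numbers: the opening, from -1 (shut) to 1 (fully open), then the shift along the tool's x, y, z in parts of the range, where 1.0 means 500 mm, then the turn, a rotation vector about the tool's x, y, z in a scale on which 1.0 is 360 degrees. A call has 1 to 12 rows; each row is the pose to reach, as a shift and turn from the pose commanded when the call began, along the tool's axes at that moment; what a row does not reach only later rows make up. A row lasts 1/12 s, in which the tool goes at most 41.7 mm and 7.16 degrees, less where a joint would pass 70% of its speed; a pose out of reach is approached as far as the arm can. A shift or turn number past 1, either way, is cut back to 1. A call with a gripper value outside its range is refused whole. The fingers move at their own pace and stop on an object; "newtons" is the grip in N (left out, the last holds). Time passes only in rows, so rows that repeat a pose let the fingers close. It gives the time, the measured TCP pose, the force, the opening and the grip force at its end, in the units of the state.
- status.state(): the state, without advancing time (a new reading comes with each control period).
- optics.get_image(name): name is "scene" or "top"; returns a dict with "frame" (400x640x3 uint8, red, green, blue), "fov_y" (degrees; the focal length in pixels is half the picture's height over the tangent of half this angle, whatever the lens; pixels are square), "cx", "cy" (the principal point, pixels), "k1" (the pictures are not rectified: a ray, as slopes to the right and down, at radius r is drawn at 1 + k1 r^2 times it, then the intrinsics apply), "camera_from_world" (4x4, takes a point from world to camera coordinates). Camera axes: x right, y up, looking along -z (the intrinsics and any distortion apply to the point x, -y, -z); pixel columns grow to the right and rows downward; lengths in m; the calibration is good to about 2 mm. A picture is of the moment at which its call begins. There is no depth.
- ctrl.hand_in(): hands the job in; it is judged then, once.
The state is a dict: "time_s": time; "joints": joint angles; "qd": joint speeds; "tau": joint torques, N m; "position": TCP position; "tool_rot": TCP orientation; "force": force on the tool from outside, world axes, zero at the start; "moment": the same for the moment, N m; "grip_width": finger opening in m; "grasp_force": force on a finger pad.
Only numpy, scipy, OpenCV 4.12 (cv2) and the standard library are available. Lean on these libraries where they do the work, as an engineer would, in place of code of your own. Each camera call takes 0.05 s, during which the arm holds its last target. There are 200 camera calls.

## Working session

There is one attempt and no reset: what is moved stays moved. The work goes in short steps, Python scripts to look and compute and a tool call to move; the robot and the scene stay as the last step left them, time stands still between calls to the robot, and variables do not carry over. Pictures are saved under pics/ and viewed, at most 14 in all, crops included, and the job is handed in when it is done.

Besides the shell and the picture viewer there is one more tool, called after "Emit:" as name([rows], argument=value, ...), one row to a line, values as JSON. apply_moves: Moves the arm, as the interface text tells. Its arguments: {"type":"object","properties":{"motion":{"type":"array","items":{"type":"array"}},"newtons":{"type":"number"}},"required":["motion"]}

```bash
ls; mkdir -p pics; python3 - <<'E'
from rig import status, optics
import cv2
s=status.state(); print({k:s[k] for k in('time_s','position','tool_rot','grip_width','force')})
for n in('scene','top'):
    d=optics.get_image(n); cv2.imwrite(f'pics/{n}0.png',d['frame'][:,:,::-1]); print({k:v for k,v in d.items() if k!='frame'})
E
```

```text
pics
{'time_s': 0.0, 'position': array([0.25339202, 0.57090961, 0.23069104]), 'tool_rot': array([[-9.13992254e-01,  4.05731150e-01, -6.26453554e-04],
       [ 4.05731613e-01,  9.13991611e-01, -1.09242743e-03],
       [ 1.29341453e-04, -1.25264222e-03, -9.99999207e-01]]), 'grip_width': 0.08531153442091238, 'force': array([-0.02954861,  0.01965568,  0.16270675])}
{'fov_y': 56.31884343167781, 'cx': 322.43784169266934, 'cy': 193.97623747556335, 'k1': -0.06438565645265636, 'camera_from_world': array([[-0.85099306, -0.52454004, -0.0258567 ,  0.47130786],
       [ 0.22492212, -0.4085106 ,  0.88460677, -0.13228131],
       [-0.4745744 ,  0.74697847,  0.46562034, -1.05784572],
       [ 0.        ,  0.        ,  0.        ,  1.        ]])}
{'fov_y': 45.33598965677115, 'cx': 327.661979729948, 'cy': 201.97187894594958, 'k1': -0.0962709527657251, 'camera_from_world': array([[ 0.01747268, -0.9997586 , -0.01332121,  0.07883512],
       [ 0.99781205,  0.0165859 ,  0.06400018, -0.51459145],
       [-0.06376379, -0.01441032,  0.99786097, -1.43517779],
       [ 0.        ,  0.        ,  0.        ,  1.        ]])}
```

View pics/top0.png

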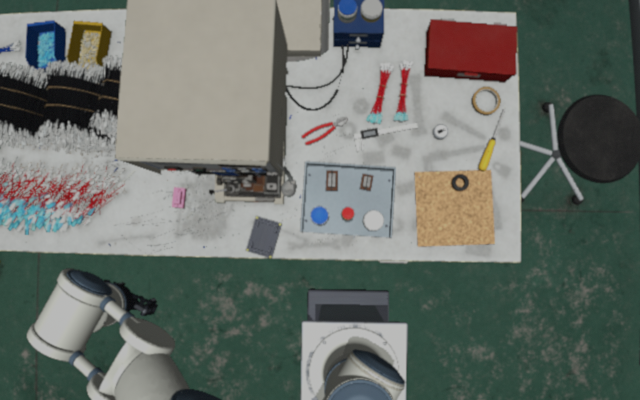

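View pics/scene0.png

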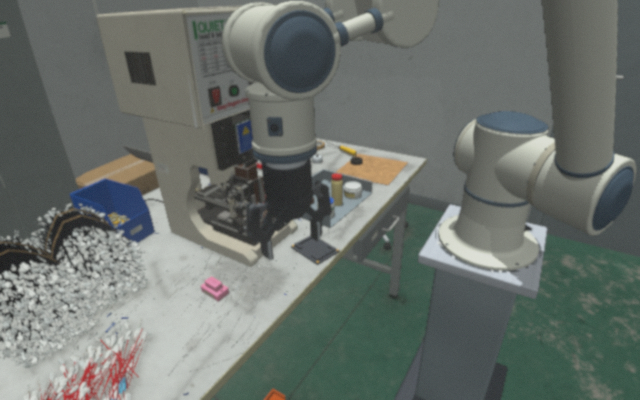

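The top view shows the bay at (303–394, 163–237): jar (319,215), bottle (347,214) and tin (373,220), with the dies behind at (332,180) and (367,182). The mat is at (415–494, 170–246) with the tape at (460,182), and the nest is rotated at (264,237). A pink look-alike sits at (179,197). I'll enlarge the bay next to compare the two dies.

```bash
cat > h.py <<'E'
import numpy as np, cv2
from rig import status, optics
def K(d):
    f=d['frame'].shape[0]/2/np.tan(np.radians(d['fov_y']/2))
    return np.array([[f,0,d['cx']],[0,f,d['cy']],[0,0,1.]]), np.array([d['k1'],0,0,0.])
def p2w(d,uv,z):
    k,D=K(d); n=cv2.undistortPoints(np.array(uv,float).reshape(-1,1,2),k,D).reshape(-1,2)
    T=d['camera_from_world']; R=T[:3,:3]; c=-R.T@T[:3,3]
    r=np.c_[n[:,0],-n[:,1],-np.ones(len(n))]@R
    return c+r*((z-c[2])/r[:,2])[:,None]
def w2p(d,P):
    k,D=K(d); T=d['camera_from_world']; q=np.array(P,float).reshape(-1,3)@T[:3,:3].T+T[:3,3]
    return cv2.projectPoints(q*[1,-1,-1],np.zeros(3),np.zeros(3),k,D)[0].reshape(-1,2)
def blob(d,lo,hi,box):  # largest HSV blob in box x0,y0,x1,y1 at 4x
    x0,y0,x1,y1=box; c=d['frame'][y0:y1,x0:x1]
    c=cv2.resize(c,None,fx=4,fy=4,interpolation=cv2.INTER_CUBIC)
    m=cv2.inRange(cv2.cvtColor(c,cv2.COLOR_RGB2HSV),lo,hi)
    cs,_=cv2.findContours(m,cv2.RETR_EXTERNAL,cv2.CHAIN_APPROX_NONE); k=max(cs,key=cv2.contourArea)
    M=cv2.moments(k); g=lambda p:(np.array(p)+.5)/4-.5+[x0,y0]
    return g([M['m10']/M['m00'],M['m01']/M['m00']]), cv2.contourArea(k)/16, cv2.minAreaRect(k), g(cv2.boxPoints(cv2.minAreaRect(k)))
E
python3 - <<'E'
from h import *
d=optics.get_image('top'); im=d['frame'][:,:,::-1]
np.save('pics/top.npy',d['frame'])
cv2.imwrite('pics/c1.png',cv2.resize(im[155:255,235:395],None,fx=5,fy=5,interpolation=cv2.INTER_CUBIC))
for p in [(303,163),(394,167),(392,237),(303,235)]: print(p,p2w(d,[p],.05))
g=lambda n,lo,hi,b,z:(lambda r:print(n,r[0],'area',r[1],'diam mm',2*np.sqrt(r[1]/np.pi)*(1.435-z)/479*1e3,r[2],p2w(d,[r[0]],z)))(blob(d,lo,hi,b))
g('jar',(100,100,60),(125,255,255),(305,203,335,228),.059)
g('bot',(0,120,80),(8,255,255),(335,203,360,225),.109)
g('tin',(0,0,180),(180,60,255),(360,205,390,233),.044)
g('tape',(0,0,0),(180,255,80),(448,172,472,194),.021)
g('nest',(0,0,0),(180,255,110),(242,212,288,262),.012)
g('mat',(8,70,120),(25,255,255),(405,160,505,255),.003)
E
```

```text
(303, 163) [[0.62634733 0.16273894 0.05      ]]
(394, 167) [[ 0.61872966 -0.10866893  0.05      ]]
(392, 237) [[ 0.41065403 -0.10454595  0.05      ]]
(303, 235) [[0.41208355 0.15827339 0.05      ]]
jar [319.00805645 214.97474871] area 223.84375 diam mm 48.496507770789414 ((57.250003814697266, 49.249996185302734), (67.17514038085938, 67.88224792480469), 45.0) [[0.47175805 0.11176648 0.059     ]]
bot [347.33535253 213.27490348] area 102.53125 diam mm 31.62941765699411 ((50.53886032104492, 43.14766311645508), (45.996219635009766, 46.500091552734375), 30.256441116333008) [[0.47611868 0.02993916 0.109     ]]
tin [373.47421278 219.93353274] area 250.75 diam mm 51.88802573665328 ((55.0, 61.500003814697266), (71.41779327392578, 71.41779327392578), 45.0) [[ 0.46029374 -0.04969858  0.044     ]]
tape [459.54147071 182.24668835] area 199.34375 diam mm 47.02948979522612 ((47.5, 42.0), (62.0, 65.0), 90.0) [[ 0.57975075 -0.31284819  0.021     ]]
nest [263.64604747 239.9879386 ] area 1009.375 diam mm 106.50027225377572 ((91.5, 110.5), (183.0, 177.0), 0.0) [[0.39446601 0.28024961 0.012     ]]
mat [454.37367293 207.29662635] area 5647.625 diam mm 253.51023035255204 ((197.19224548339844, 173.3247833251953), (337.0006408691406, 306.6306457519531), 87.45519256591797) [[ 0.50415622 -0.30145518  0.003     ]]
```

View pics/c1.png

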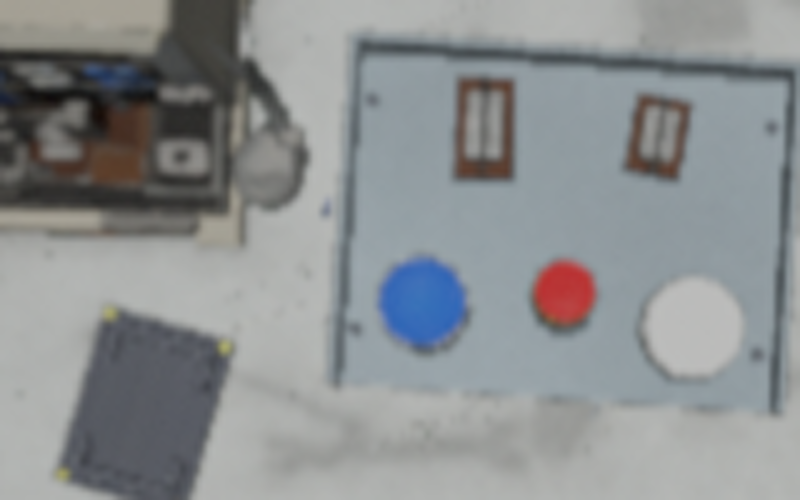

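Two dies could be meant: the left one at (332,181), about 20 px (≈60 mm) long, and the right one at (367,182), about 15.5 px (≈46 mm). The left one fits the 62 mm base, and the crop confirms it. The pink block at (179,197) is the look-alike to leave alone. Next I'll measure the die and nest pose and check the finger tips in the scene view.

```bash
python3 - <<'E'
from h import *
d=optics.get_image('top')
for n,b in(('long',(322,166,343,196)),('short',(356,170,378,196))):
    c,a,r,bx=blob(d,(0,70,30),(15,255,200),b); w=p2w(d,bx,.02); print(n,c,p2w(d,[c],.022),'sides',[np.linalg.norm(w[i]-w[i+1])*1e3 for i in(0,1)],np.round(w[:,:2],3).tolist())
x0,y0=240,205; c=cv2.resize(d['frame'][y0:265,x0:295],None,fx=4,fy=4,interpolation=cv2.INTER_CUBIC)
m=cv2.inRange(cv2.cvtColor(c,cv2.COLOR_RGB2HSV),(20,70,90),(40,255,255))
n,_,st,ce=cv2.connectedComponentsWithStats(m)
for i in range(1,n):
    if st[i,4]>15:
        p=(ce[i]+.5)/4-.5+[x0,y0]; print('y',st[i,4],p,p2w(d,[p],.014))
s=optics.get_image('scene'); st=status.state(); P=st['position'];R=st['tool_rot']
print(w2p(s,[P,P+R[:,1]*.0427,P-R[:,1]*.0427,P-R[:,2]*.013+R[:,1]*.05,P-R[:,2]*.013-R[:,1]*.05]))
cv2.imwrite('pics/s1.png',cv2.resize(s['frame'][190:290,230:360,::-1],None,fx=5,fy=5,interpolation=cv2.INTER_CUBIC))
E
```

```text
long [332.9085224  184.27072426] [[0.56684182 0.07257055 0.022     ]] sides [np.float64(56.605871684199286), np.float64(30.480321711390996)] [[0.551, 0.092], [0.607, 0.092], [0.607, 0.062], [0.551, 0.062]]
short [362.2658776  183.30436875] [[ 0.57124226 -0.01628659  0.022     ]] sides [np.float64(42.75040915567961), np.float64(11.536498677017637)] [[0.556, -0.011], [0.599, -0.012], [0.599, -0.023], [0.556, -0.023]]
y 31 [256.60887097 217.27016129] [[0.46308999 0.30320042 0.014     ]]
y 46 [279.41847826 224.06521739] [[0.44369214 0.23299932 0.014     ]]
y 34 [247.15441176 249.27205882] [[0.36534673 0.32966376 0.014     ]]
y 81 [269.73611111 256.71141975] [[0.34429079 0.26022252 0.014     ]]
[[293.50912109 254.31585274]
 [271.53432207 263.4671527 ]
 [314.16010577 245.692464  ]
 [266.86957722 258.83480341]
 [317.32579922 238.26203971]]
```

View pics/s1.png

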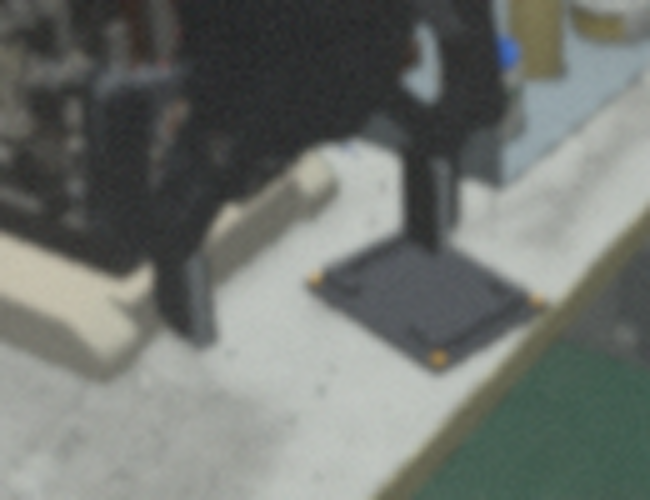

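Checks:
- **Nest:** centre (0.404, 0.2815), long axis yawed −15.2°. The dots span 102 x 73 mm, as the plate size predicts.
- **Long die:** about (0.579, 0.077), yaw ≈ 0.
- **Open finger tips:** they appear about 13 mm behind the TCP, so the tips never go below it.

First I'll move over the tin, with the closing axis along world x.

Units first: shifts go in shares of 500 mm and turns go in shares of 360 degrees. So -484 mm is -0.968, -441 mm is -0.882, 66 degrees is 0.1833.

Emit:
apply_moves([
  [1,[-0.882,-0.968,0.062],[0,0,0.1833]],
  [1,[-0.882,-0.968,0.062],[0,0,0.1833]],
  [1,[-0.882,-0.968,0.062],[0,0,0.1833]],
  [1,[-0.882,-0.968,0.062],[0,0,0.1833]],
  [1,[-0.882,-0.968,0.062],[0,0,0.1833]],
  [1,[-0.882,-0.968,0.062],[0,0,0.1833]],
  [1,[-0.882,-0.968,0.062],[0,0,0.1833]],
  [1,[-0.882,-0.968,0.062],[0,0,0.1833]],
  [1,[-0.882,-0.968,0.062],[0,0,0.1833]],
  [1,[-0.882,-0.968,0.062],[0,0,0.1833]],
  [1,[-0.882,-0.968,0.062],[0,0,0.1833]],
  [1,[-0.882,-0.968,0.062],[0,0,0.1833]],
], newtons=40)

```text
time_s: 1.25
position: [0.4114, 0.0954, 0.2077]
tool_rot: [[-0.001, 1.0, 0.0], [1.0, 0.001, 0.0], [0.0, 0.0, -1.0]]
force: [1.3, -0.2, 0.3]
grip_width: 0.0854
grasp_force: 0.0
```

```bash
cat > st.py <<'E'
import sys,numpy as np
from rig import status
s=status.state();np.set_printoptions(precision=4,suppress=True)
print(s['time_s'],s['position'],s['tool_rot'].tolist(),s['joints'],s['grip_width'],s['grasp_force'],s['force'])
if len(sys.argv)>1:
    x,y,z,a=map(float,sys.argv[1:]); R=s['tool_rot']; a=np.radians(a)
    print('shift mm',R.T@(np.array([x,y,z])-s['position'])*1e3,'turn z',-np.degrees(a-np.arctan2(R[1,1],R[0,1])))
E
python3 st.py 0.46 -0.05 0.15 0
```

```text
1.25 [0.4114 0.0954 0.2077] [[-0.0009380872966553507, 0.9999994408405013, 0.0004881709826261393], [0.9999995573274594, 0.0009380515187573841, 7.351349048730104e-05], [7.305551984986824e-05, 0.0004882397285977284, -0.9999998781424217]] [0.0861 0.2414 1.8485 0.     1.0512 0.0852] 0.08541645833247156 0.0 [ 1.2663 -0.1612  0.2616]
shift mm [-145.4132   48.4048   57.7393] turn z 0.05374640727889457
```

To row units: 203 mm is 0.406, -145 mm is -0.29.

Emit:
apply_moves([
  [1,[-0.29,0.096,0.116],[0,0,0]],
  [1,[-0.29,0.096,0.116],[0,0,0]],
  [1,[-0.29,0.096,0.116],[0,0,0]],
  [1,[-0.29,0.096,0.116],[0,0,0]],
  [1,[-0.29,0.096,0.116],[0,0,0]],
  [1,[-0.29,0.096,0.19],[0,0,0]],
  [1,[-0.29,0.096,0.26],[0,0,0]],
  [1,[-0.29,0.096,0.32],[0,0,0]],
  [1,[-0.29,0.096,0.37],[0,0,0]],
  [1,[-0.29,0.096,0.406],[0,0,0]],
  [1,[-0.29,0.096,0.406],[0,0,0]],
  [1,[-0.29,0.096,0.406],[0,0,0]],
])

```text
time_s: 2.25
position: [0.459, -0.0475, 0.0044]
tool_rot: [[-0.001, 1.0, -0.002], [1.0, 0.001, 0.0], [0.0, -0.002, -1.0]]
force: [0.3, 0.2, -0.1]
grip_width: 0.0856
grasp_force: 0.0
```

```bash
python3 st.py 0.46 -0.05 0.005 0; python3 - <<'E'
from h import *
s=optics.get_image('scene'); cv2.imwrite('pics/s2.png',cv2.resize(s['frame'][130:260,270:430,::-1],None,fx=5,fy=4.5,interpolation=cv2.INTER_CUBIC))
E
```

```text
2.25 [ 0.459  -0.0475  0.0044] [[-0.0011306005943609798, 0.9999977196489349, -0.0018117503211499805], [0.9999992761453423, 0.0011313444407749932, 0.0004095955901823811], [0.00041164436981455215, -0.0018112859206884505, -0.9999982748946252]] [-0.2326  0.6538  1.9512 -0.      0.5385 -0.2337] 0.08556463528429392 0.0 [ 0.2841  0.2358 -0.0642]
shift mm [-2.5341  1.0272 -0.6255] turn z 0.06482138179161707
```

View pics/s2.png

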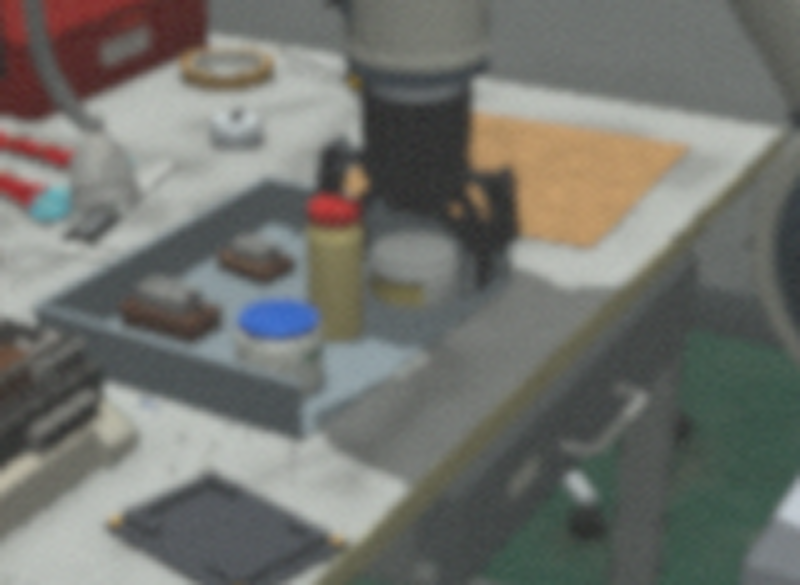

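The picture shows the gripper straddling the tin at about crop (415,265), with the bottle clear beside it. Now I'll grip it.

To row units: -85 mm is -0.17, -60 mm is -0.12.

Emit:
apply_moves([
  [-1,[0,0,0],[0,0,0]],
  [-1,[0,0,0],[0,0,0]],
  [-1,[0,0,0],[0,0,0]],
  [-1,[0,0,0],[0,0,0]],
  [-1,[0,0,0],[0,0,0]],
  [-1,[0,0,0],[0,0,0]],
  [-1,[0,0,-0.02],[0,0,0]],
  [-1,[0,0,-0.06],[0,0,0]],
  [-1,[0,0,-0.12],[0,0,0]],
  [-1,[0,0,-0.17],[0,0,0]],
  [-1,[0,0,-0.17],[0,0,0]],
  [-1,[0,0,-0.17],[0,0,0]],
])

```text
time_s: 3.3
position: [0.4604, -0.0478, 0.0915]
tool_rot: [[-0.001, 1.0, 0.004], [1.0, 0.001, -0.001], [-0.001, 0.004, -1.0]]
force: [-0.4, 0.2, -1.8]
grip_width: 0.061
grasp_force: 44.5
```

To row units: -331 mm is -0.662, -325 mm is -0.65.

Emit:
apply_moves([
  [-1,[-0.06,0,0],[0,0,0]],
  [-1,[-0.14,-0.01,0],[0,0,0]],
  [-1,[-0.22,-0.02,0],[0,0,0]],
  [-1,[-0.3,-0.02,0],[0,0,0]],
  [-1,[-0.38,-0.02,0],[0,0,0]],
  [-1,[-0.46,-0.02,0],[0,0,0]],
  [-1,[-0.54,-0.02,0],[0,0,0]],
  [-1,[-0.61,-0.02,0],[0,0,0]],
  [-1,[-0.65,-0.02,0],[0,0,0]],
  [-1,[-0.662,-0.02,0],[0,0,0]],
  [-1,[-0.662,-0.02,0],[0,0,0]],
  [-1,[-0.662,-0.02,0],[0,0,0]],
])

```text
time_s: 4.3
position: [0.4492, -0.3776, 0.0889]
tool_rot: [[-0.001, 1.0, -0.001], [1.0, 0.001, 0.001], [0.001, -0.001, -1.0]]
force: [-0.1, 1.2, -0.2]
grip_width: 0.061
grasp_force: 44.5
```

To row units: 86 mm is 0.172, 85 mm is 0.17.

Emit:
apply_moves([
  [-1,[0,0,0.06],[0,0,0]],
  [-1,[0,0,0.11],[0,0,0]],
  [-1,[0,0,0.15],[0,0,0]],
  [-1,[0,0,0.17],[0,0,0]],
  [-1,[0,0,0.172],[0,0,0]],
  [-1,[0,0,0.172],[0,0,0]],
  [-1,[0,0,0.172],[0,0,0]],
  [1,[0,0,0.172],[0,0,0]],
  [1,[0,0,0.172],[0,0,0]],
  [1,[0,0,0.172],[0,0,0]],
  [1,[0,0,0.172],[0,0,0]],
  [1,[0,0,0.172],[0,0,0]],
])

```text
time_s: 5.3
position: [0.4498, -0.3787, 0.0038]
tool_rot: [[-0.001, 1.0, 0.0], [1.0, 0.001, -0.0], [-0.0, 0.0, -1.0]]
force: [0.9, 0.2, 0.1]
grip_width: 0.0857
grasp_force: 0.0
```

```bash
python3 st.py 0.478 0.03 0.125 0
```

```text
5.3 [ 0.4498 -0.3787  0.0038] [[-0.0010500996180045107, 0.9999994330088602, 0.00017684103098831007], [0.9999994276515364, 0.0010501358157658277, -0.00020472266049569238], [-0.0002049082515203053, 0.00017662595058610074, -0.9999999634079404]] [-0.8013  0.7399  1.633  -0.      0.7685 -0.8023] 0.08570822447649157 0.0 [0.8713 0.2226 0.1248]
shift mm [ 408.6284   28.6638 -121.2726] turn z 0.06016836215623817
```

To row units: 340 mm is 0.68, 300 mm is 0.6.

Emit:
apply_moves([
  [1,[0,0,-0.07],[0,0,0]],
  [1,[0,0,-0.15],[0,0,0]],
  [1,[0,0,-0.23],[0,0,0]],
  [1,[0.04,0.01,-0.272],[0,0,0]],
  [1,[0.12,0.02,-0.272],[0,0,0]],
  [1,[0.2,0.03,-0.272],[0,0,0]],
  [1,[0.28,0.04,-0.272],[0,0,0]],
  [1,[0.36,0.052,-0.272],[0,0,0]],
  [1,[0.44,0.052,-0.272],[0,0,0]],
  [1,[0.52,0.052,-0.272],[0,0,0]],
  [1,[0.6,0.052,-0.272],[0,0,0]],
  [1,[0.68,0.052,-0.272],[0,0,0]],
])

```text
time_s: 6.3
position: [0.475, -0.0368, 0.1398]
tool_rot: [[-0.001, 1.0, 0.0], [1.0, 0.001, -0.0], [-0.0, 0.0, -1.0]]
force: [1.2, 0.5, 0.5]
grip_width: 0.0853
grasp_force: 0.0
```

To row units: 69 mm is 0.138, 40 mm is 0.08.

Emit:
apply_moves([
  [1,[0.08,0,0],[0,0,0]],
  [1,[0.138,0,0],[0,0,0]],
  [1,[0.138,0,0],[0,0,0]],
  [1,[0.138,0,0],[0,0,0]],
])

```text
time_s: 6.63
position: [0.4752, 0.0317, 0.1397]
tool_rot: [[-0.004, 1.0, 0.0], [1.0, 0.004, -0.0], [-0.0, 0.0, -1.0]]
force: [0.5, -0.2, -0.3]
grip_width: 0.0852
grasp_force: 0.0
```

```bash
python3 st.py 0.476 0.03 0.05 0; python3 - <<'E'
from h import *
d=optics.get_image('top')
r=blob(d,(0,0,180),(180,60,255),(425,195,500,245)); print(r[0],r[1],p2w(d,[r[0]],.043))
E
```

```text
6.6333 [0.4752 0.0317 0.1397] [[-0.004027984547882893, 0.9999918768725659, 0.00014672888285747587], [0.9999918862590497, 0.004027992202780802, -5.191225443881482e-05], [-5.250285554502609e-05, 0.00014651859057855933, -0.9999999878878763]] [-0.0588  0.4137  1.8136 -0.0001  0.9141 -0.0627] 0.08522049802825714 0.0 [ 0.5309 -0.1759 -0.2781]
shift mm [-1.737   0.8166 89.7377] turn z 0.23078757968841382
[483.67934272 225.3659507 ] 221.875 [[ 0.44923235 -0.38011355  0.043     ]]
```

The tin shows on the mat at (0.449, −0.380), within 1 mm of the tool position, so the measurements hold. Now I'll pick up the bottle.

To row units: 90 mm is 0.18, 70 mm is 0.14.

Emit:
apply_moves([
  [1,[-0.002,0.002,0.07],[0,0,0]],
  [1,[-0.002,0.002,0.14],[0,0,0]],
  [1,[-0.002,0.002,0.18],[0,0,0]],
  [1,[-0.002,0.002,0.18],[0,0,0]],
  [-1,[-0.002,0.002,0.18],[0,0,0]],
  [-1,[-0.002,0.002,0.18],[0,0,0]],
  [-1,[-0.002,0.002,0.18],[0,0,0]],
  [-1,[-0.002,0.002,0.18],[0,0,0]],
  [-1,[-0.002,0.002,0.18],[0,0,0]],
  [-1,[-0.002,0.002,0.18],[0,0,0]],
  [-1,[-0.002,0.002,0.18],[0,0,0]],
  [-1,[-0.002,0.002,0.18],[0,0,0]],
])

```text
time_s: 7.68
position: [0.4774, 0.0293, 0.0509]
tool_rot: [[-0.001, 1.0, 0.003], [1.0, 0.001, -0.0], [-0.0, 0.003, -1.0]]
force: [-0.1, -1.8, 11.2]
grip_width: 0.037
grasp_force: 38.7
```

Emit:
apply_moves([
  [-1,[0,0,-0.03],[0,0,0]],
  [-1,[0,0,-0.09],[0,0,0]],
  [-1,[0,0,-0.16],[0,0,0]],
  [-1,[0,0,-0.17],[0,0,0]],
  [-1,[-0.06,0,-0.17],[0,0,0]],
  [-1,[-0.14,-0.01,-0.17],[0,0,0]],
  [-1,[-0.22,-0.02,-0.17],[0,0,0]],
  [-1,[-0.3,-0.03,-0.17],[0,0,0]],
  [-1,[-0.38,-0.04,-0.17],[0,0,0]],
  [-1,[-0.46,-0.04,-0.17],[0,0,0]],
  [-1,[-0.54,-0.04,-0.17],[0,0,0]],
  [-1,[-0.6,-0.04,-0.17],[0,0,0]],
])

```text
time_s: 8.68
position: [0.4563, -0.2739, 0.1351]
tool_rot: [[-0.0, 1.0, 0.001], [1.0, 0.0, -0.001], [-0.001, 0.001, -1.0]]
force: [0.5, 0.4, -2.2]
grip_width: 0.0372
grasp_force: 40.5
```

```bash
python3 st.py 0.456 -0.3 0.0495 0
```

```text
8.6833 [ 0.4563 -0.2739  0.1351] [[-4.329079735503051e-05, 0.9999992870879305, 0.0011932935671374986], [0.9999991991444709, 4.4800064936151215e-05, -0.0012647938057016818], [-0.0012648463636442773, 0.0011932378575494325, -0.9999984881724029]] [-0.6525  0.484   1.6871 -0.0003  0.9688 -0.6524] 0.037209498212990695 40.52136719226837 [ 0.4595  0.4063 -2.2145]
shift mm [-26.0371  -0.4511  85.6585] turn z 0.002566856470979182
```

To row units: 85 mm is 0.17, 78 mm is 0.156.

Emit:
apply_moves([
  [-1,[-0.03,0,0],[0,0,0]],
  [-1,[-0.054,0,0],[0,0,0]],
  [-1,[-0.054,0,0],[0,0,0]],
  [-1,[-0.054,0,0.06],[0,0,0]],
  [-1,[-0.054,0,0.12],[0,0,0]],
  [-1,[-0.054,0,0.156],[0,0,0]],
  [-1,[-0.054,0,0.17],[0,0,0]],
  [-1,[-0.054,0,0.17],[0,0,0]],
  [-1,[-0.054,0,0.17],[0,0,0]],
])

```text
time_s: 9.43
position: [0.4568, -0.2963, 0.0498]
tool_rot: [[-0.002, 1.0, -0.001], [1.0, 0.002, 0.001], [0.001, -0.001, -1.0]]
force: [0.8, 0.6, -1.0]
grip_width: 0.0372
grasp_force: 40.3
```

```bash
python3 st.py 0.456 -0.3 0.0495 0
```

```text
9.4333 [ 0.4568 -0.2963  0.0498] [[-0.0022530017289849693, 0.999997306875974, -0.0005569775651332247], [0.9999972794111853, 0.0022533375398730415, 0.0006030258361484997], [0.0006042792705814312, -0.0005556174315748307, -0.9999996630678597]] [-0.6852  0.6289  1.7218  0.0002  0.7917 -0.6876] 0.03722568405638198 40.32128691673279 [ 0.8087  0.5789 -1.0007]
shift mm [-3.6935 -0.782   0.2636] turn z 0.12910686003895655
```

To row units: 100 mm is 0.2, -95 mm is -0.19.

Emit:
apply_moves([
  [-1,[0,0,0.002],[0,0,0]],
  [1,[0,0,0.002],[0,0,0]],
  [1,[0,0,0.002],[0,0,0]],
  [1,[0,0,0.002],[0,0,0]],
  [1,[0,0,0.002],[0,0,0]],
  [1,[0,0,0.002],[0,0,0]],
  [1,[0,0,-0.06],[0,0,0]],
  [1,[0,0,-0.14],[0,0,0]],
  [1,[0,0,-0.19],[0,0,0]],
  [1,[0.04,0,-0.19],[0,0,0]],
  [1,[0.12,0,-0.19],[0,0,0]],
  [1,[0.2,0.01,-0.19],[0,0,0]],
])

```text
time_s: 10.43
position: [0.461, -0.1974, 0.1451]
tool_rot: [[0.002, 1.0, 0.001], [1.0, -0.002, -0.001], [-0.001, 0.001, -1.0]]
force: [1.1, 0.3, 0.2]
grip_width: 0.0854
grasp_force: 0.0
```

To row units: 308 mm is 0.616, 280 mm is 0.56.

Emit:
apply_moves([
  [1,[0.08,0,0],[0,0,0]],
  [1,[0.16,0,0],[0,0,0]],
  [1,[0.24,0.01,0],[0,0,0]],
  [1,[0.32,0.02,0],[0,0,0]],
  [1,[0.4,0.02,0],[0,0,0]],
  [1,[0.48,0.02,0],[0,0,0]],
  [1,[0.56,0.02,0],[0,0,0]],
  [1,[0.616,0.02,0],[0,0,0]],
  [1,[0.616,0.02,0],[0,0,0]],
  [1,[0.616,0.02,0],[0,0,0]],
])

```text
time_s: 11.27
position: [0.471, 0.1116, 0.1447]
tool_rot: [[-0.004, 1.0, 0.0], [1.0, 0.004, -0.0], [-0.0, 0.0, -1.0]]
force: [-0.4, -0.6, -0.9]
grip_width: 0.0854
grasp_force: 0.0
```

```bash
python3 st.py 0.472 0.112 0.014 0; python3 - <<'E'
from h import *
d=optics.get_image('top')
r=blob(d,(0,120,80),(8,255,255),(415,195,480,245)); print(r[0],r[1],p2w(d,[r[0]],.108))
E
```

```text
11.2667 [0.471  0.1116 0.1447] [[-0.003996536884876483, 0.9999920095622596, 9.22201791471158e-05], [0.9999920126956625, 0.003996541225996712, -4.693726249780343e-05], [-4.730544919636492e-05, 9.203185605561711e-05, -0.999999994646166]] [ 0.1093  0.415   1.7901 -0.0001  0.9363  0.1053] 0.0853507780522888 0.0 [-0.3735 -0.589  -0.882 ]
shift mm [  0.3867   0.9428 130.6517] turn z 0.22898555544474267
[461.26321028 222.13676258] 115.125 [[ 0.45617993 -0.29493376  0.108     ]]
```

To row units: 130 mm is 0.26, 115 mm is 0.23.

Emit:
apply_moves([
  [1,[0,0.002,0.08],[0,0,0]],
  [1,[0,0.002,0.16],[0,0,0]],
  [1,[0,0.002,0.23],[0,0,0]],
  [1,[0,0.002,0.26],[0,0,0]],
  [1,[0,0.002,0.26],[0,0,0]],
  [-1,[0,0.002,0.26],[0,0,0]],
  [-1,[0,0.002,0.26],[0,0,0]],
  [-1,[0,0.002,0.26],[0,0,0]],
  [-1,[0,0.002,0.26],[0,0,0]],
  [-1,[0,0.002,0.26],[0,0,0]],
  [-1,[0,0.002,0.26],[0,0,0]],
  [-1,[0,0.002,0.26],[0,0,0]],
])

```text
time_s: 12.32
position: [0.4732, 0.1101, 0.0162]
tool_rot: [[-0.001, 1.0, 0.003], [1.0, 0.001, -0.0], [-0.0, 0.003, -1.0]]
force: [-1.2, -5.0, 9.9]
grip_width: 0.0554
grasp_force: 42.2
```

To row units: -300 mm is -0.6, -270 mm is -0.54.

Emit:
apply_moves([
  [-1,[0,0,-0.03],[0,0,0]],
  [-1,[0,0,-0.09],[0,0,0]],
  [-1,[0,0,-0.16],[0,0,0]],
  [-1,[0,0,-0.17],[0,0,0]],
  [-1,[-0.06,0,-0.17],[0,0,0]],
  [-1,[-0.14,-0.01,-0.17],[0,0,0]],
  [-1,[-0.22,-0.02,-0.17],[0,0,0]],
  [-1,[-0.3,-0.03,-0.17],[0,0,0]],
  [-1,[-0.38,-0.03,-0.17],[0,0,0]],
  [-1,[-0.46,-0.03,-0.17],[0,0,0]],
  [-1,[-0.54,-0.03,-0.17],[0,0,0]],
  [-1,[-0.6,-0.03,-0.17],[0,0,0]],
])

```text
time_s: 13.32
position: [0.4576, -0.193, 0.1007]
tool_rot: [[0.0, 1.0, 0.002], [1.0, -0.0, -0.002], [-0.002, 0.002, -1.0]]
force: [1.1, -0.8, -1.3]
grip_width: 0.055
grasp_force: 42.8
```

```bash
python3 st.py 0.456 -0.215 0.014 0
```

```text
13.3167 [ 0.4576 -0.193   0.1007] [[1.4584940265027003e-05, 0.9999975002942612, 0.002235887409596155], [0.9999988460577927, -1.1188346329186665e-05, -0.0015191306407612549], [-0.0015191018274990048, 0.0022359069859409428, -0.99999634651812]] [-0.5192  0.4984  1.8051 -0.0003  0.8354 -0.519 ] 0.055012777104134984 42.83372104167938 [ 1.054  -0.7764 -1.317 ]
shift mm [-21.904   -1.8419  86.7531] turn z -0.0006410466267942664
```

To row units: 86 mm is 0.172, 80 mm is 0.16.

Emit:
apply_moves([
  [-1,[-0.03,-0.002,0],[0,0,0]],
  [-1,[-0.046,-0.002,0],[0,0,0]],
  [-1,[-0.046,-0.002,0],[0,0,0]],
  [-1,[-0.046,-0.002,0.06],[0,0,0]],
  [-1,[-0.046,-0.002,0.12],[0,0,0]],
  [-1,[-0.046,-0.002,0.16],[0,0,0]],
  [-1,[-0.046,-0.002,0.172],[0,0,0]],
  [-1,[-0.046,-0.002,0.172],[0,0,0]],
  [-1,[-0.046,-0.002,0.172],[0,0,0]],
  [1,[-0.046,-0.002,0.172],[0,0,0]],
  [1,[-0.046,-0.002,0.172],[0,0,0]],
  [1,[-0.046,-0.002,0.172],[0,0,0]],
])

```text
time_s: 14.32
position: [0.4569, -0.2124, 0.0141]
tool_rot: [[-0.001, 1.0, 0.001], [1.0, 0.001, -0.0], [-0.0, 0.001, -1.0]]
force: [-0.2, 0.0, 0.4]
grip_width: 0.0852
grasp_force: 0.0
```

To row units: 200 mm is 0.4, 170 mm is 0.34, -49 degrees is -0.1361.

Emit:
apply_moves([
  [1,[0,0,0],[0,0,0]],
  [1,[0,0,0],[0,0,0]],
  [1,[0,0,-0.06],[0,0,0]],
  [1,[0,0,-0.14],[0,0,0]],
  [1,[0,0,-0.22],[0,0,0]],
  [1,[0.04,0.04,-0.26],[0,0,-0.0194]],
  [1,[0.1,0.06,-0.26],[0,0,-0.0389]],
  [1,[0.16,0.08,-0.26],[0,0,-0.0583]],
  [1,[0.22,0.1,-0.26],[0,0,-0.0778]],
  [1,[0.28,0.12,-0.26],[0,0,-0.0972]],
  [1,[0.34,0.14,-0.26],[0,0,-0.1167]],
  [1,[0.4,0.16,-0.26],[0,0,-0.1361]],
])

```text
time_s: 15.32
position: [0.5365, -0.011, 0.1438]
tool_rot: [[-0.759, 0.651, 0.0], [0.651, 0.759, -0.0], [-0.0, 0.0, -1.0]]
force: [0.1, -0.6, 0.1]
grip_width: 0.0854
grasp_force: 0.0
```

```bash
python3 st.py 0.579 0.077 0.13 90;  python3 - <<'E'
from h import *
d=optics.get_image('top')
r=blob(d,(100,100,60),(125,255,255),(400,195,460,245)); print(r[0],r[1],p2w(d,[r[0]],.058))
cv2.imwrite('pics/t3.png',cv2.resize(d['frame'][150:260,300:500,::-1],None,fx=4,fy=4,interpolation=cv2.INTER_CUBIC))
E
```

```text
15.3167 [ 0.5365 -0.011   0.1438] [[-0.7592350149870124, 0.6508165373735592, 0.00016339755731525142], [0.6508165426463614, 0.7592350276119773, -2.5785207174306293e-05], [-0.00014083858818863482, 8.676480117337124e-05, -0.9999999863181804]] [-0.1318  0.4776  1.6665 -0.      0.9973 -0.9939] 0.08539549748702191 0.0 [ 0.1113 -0.643   0.0897]
shift mm [25.0397 94.4384 13.7858] turn z -40.603193801510876
[427.63832644 222.24598483] 211.4375 [[ 0.45565361 -0.20831154  0.058     ]]
```

View pics/t3.png

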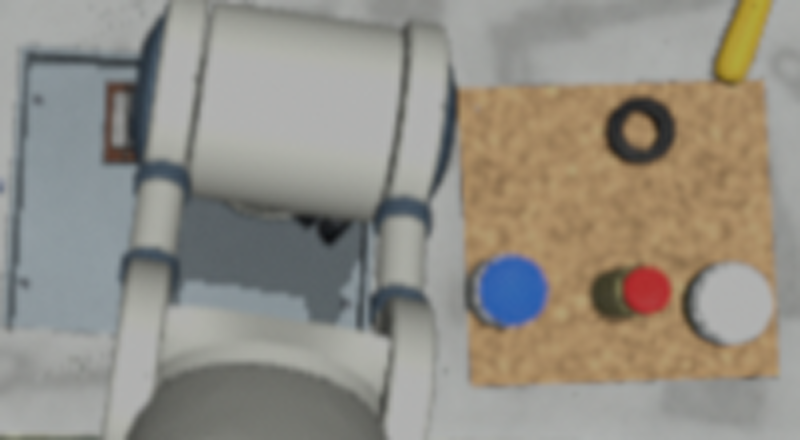

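The picture shows all three standing on the mat: jar (511,290), bottle (645,290) and tin (735,303) in the crop. The tape at (640,130) is untouched. Next is the long die.

To row units: 94 mm is 0.188, 75 mm is 0.15, -40.6 degrees is -0.1128.

Emit:
apply_moves([
  [1,[0.05,0.188,0],[0,0,-0.0194]],
  [1,[0.05,0.188,0],[0,0,-0.0389]],
  [1,[0.05,0.188,0],[0,0,-0.0583]],
  [1,[0.05,0.188,0],[0,0,-0.0778]],
  [1,[0.05,0.188,0],[0,0,-0.0972]],
  [1,[0.05,0.188,0],[0,0,-0.1128]],
  [1,[0.05,0.188,0],[0,0,-0.1128]],
  [1,[0.05,0.188,0.04],[0,0,-0.1128]],
  [1,[0.05,0.188,0.1],[0,0,-0.1128]],
  [1,[0.05,0.188,0.15],[0,0,-0.1128]],
  [1,[0.05,0.188,0.15],[0,0,-0.1128]],
  [1,[0.05,0.188,0.15],[0,0,-0.1128]],
])

```text
time_s: 16.37
position: [0.5784, 0.0747, 0.0682]
tool_rot: [[-1.0, 0.009, -0.002], [0.009, 1.0, -0.0], [0.002, -0.0, -1.0]]
force: [-0.2, 0.3, 0.7]
grip_width: 0.0855
grasp_force: 0.0
```

```bash
python3 st.py 0.579 0.077 0.011 90; python3 - <<'E'
from h import *
s=optics.get_image('scene'); st=status.state(); print(w2p(s,[st['position'],[.579,.077,.038]]))
cv2.imwrite('pics/s4.png',cv2.resize(s['frame'][120:240,250:410,::-1],None,fx=5,fy=5,interpolation=cv2.INTER_CUBIC))
E
```

```text
16.3667 [0.5784 0.0747 0.0682] [[-0.9999589990225957, 0.008727305549670307, -0.0024154526639074626], [0.008727426722762098, 0.9999619145008871, -3.9629778362546206e-05], [0.0024150148090025386, -6.0708839629450496e-05, -0.9999970820046973]] [ 0.026   0.6374  1.6104  0.      0.8962 -1.5361] 0.08551275993324241 0.0 [-0.208   0.2567  0.7441]
shift mm [-0.7601  2.3194 57.2076] turn z -0.5000441232909737
[[303.62835444 185.32107827]
 [303.7833495  193.94405088]]
```

View pics/s4.png

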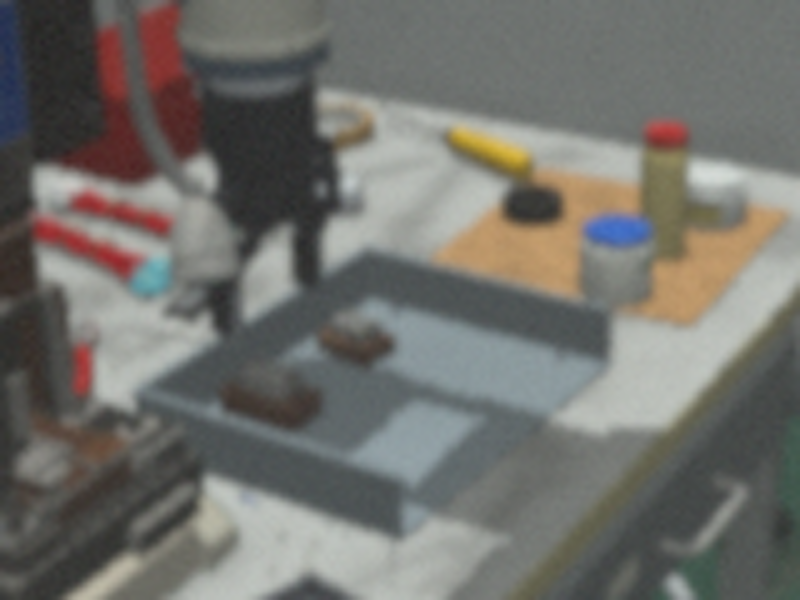

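The die's top sits at crop (268,373), and my estimate projects to (269,370), so they agree. Descending to grip it.

To row units: 61 mm is 0.122, 45 mm is 0.09.

Emit:
apply_moves([
  [1,[-0.002,0.004,0.05],[0,0,0]],
  [1,[-0.002,0.004,0.09],[0,0,0]],
  [1,[-0.002,0.004,0.122],[0,0,0]],
  [1,[-0.002,0.004,0.122],[0,0,0]],
  [1,[-0.002,0.004,0.122],[0,0,0]],
  [-1,[-0.002,0.004,0.122],[0,0,0]],
  [-1,[-0.002,0.004,0.122],[0,0,0]],
  [-1,[-0.002,0.004,0.122],[0,0,0]],
  [-1,[-0.002,0.004,0.122],[0,0,0]],
  [-1,[-0.002,0.004,0.122],[0,0,0]],
  [-1,[-0.002,0.004,0.122],[0,0,0]],
  [-1,[-0.002,0.004,0.122],[0,0,0]],
], newtons=50)

```text
time_s: 17.42
position: [0.5805, 0.0769, 0.0086]
tool_rot: [[-1.0, 0.006, 0.001], [0.006, 1.0, 0.0], [-0.001, 0.0, -1.0]]
force: [-1.6, 0.5, 12.5]
grip_width: 0.0349
grasp_force: 49.5
```

```bash
python3 st.py
```

```text
17.4167 [0.5805 0.0769 0.0086] [[-0.9999807104666952, 0.006091441981899476, 0.0012136841040890447], [0.006091581397513047, 0.9999814399623875, 0.00011120623823942623], [-0.001212984171718085, 0.00011859734863391246, -0.9999992573017582]] [ 0.0297  0.73    1.6382  0.0001  0.7722 -1.5351] 0.034939812570280754 49.5329225063324 [-1.6128  0.4988 12.5459]
```

To row units: 176 mm is 0.352, 150 mm is 0.3, 14.9 degrees is 0.0414.

Emit:
apply_moves([
  [-1,[0,0,-0.03],[0,0,0]],
  [-1,[0,0,-0.09],[0,0,0]],
  [-1,[0,0,-0.16],[0,0,0]],
  [-1,[0,0,-0.18],[0,0,0]],
  [-1,[0.06,0,-0.18],[0,0,0]],
  [-1,[0.14,0,-0.18],[0,0,0]],
  [-1,[0.22,0,-0.18],[0,0,0]],
  [-1,[0.3,0,-0.18],[0,0,0]],
  [-1,[0.352,0,-0.18],[0,0,0]],
  [-1,[0.352,0.08,-0.18],[0,0,0.0139]],
  [-1,[0.352,0.16,-0.18],[0,0,0.0278]],
  [-1,[0.352,0.24,-0.18],[0,0,0.0414]],
])

```text
time_s: 18.42
position: [0.4045, 0.1958, 0.0979]
tool_rot: [[-0.964, 0.265, 0.0], [0.265, 0.964, 0.0], [-0.0, 0.0, -1.0]]
force: [2.0, -0.2, -3.0]
grip_width: 0.0345
grasp_force: 51.8
```

Emit:
apply_moves([
  [-1,[0.02,0.078,0],[0,0,0]],
  [-1,[0.042,0.156,0],[0,0,0]],
  [-1,[0.042,0.156,0],[0,0,0]],
  [-1,[0.042,0.156,0],[0,0,0]],
])

```text
time_s: 18.75
position: [0.4045, 0.2776, 0.0975]
tool_rot: [[-0.967, 0.256, 0.0], [0.256, 0.967, 0.0], [-0.0, 0.0, -1.0]]
force: [0.4, -1.3, -3.4]
grip_width: 0.0346
grasp_force: 51.9
```

```bash
python3 st.py 0.404 0.2815 0.011 74.8; python3 - <<'E'
from h import *
s=optics.get_image('scene'); cv2.imwrite('pics/s5.png',cv2.resize(s['frame'][150:280,240:400,::-1],None,fx=5,fy=4.5,interpolation=cv2.INTER_CUBIC))
E
```

```text
18.75 [0.4045 0.2776 0.0975] [[-0.9667524642828955, 0.2557135600984617, 0.0004979806416204613], [0.2557137181119823, 0.9667525091041771, 0.00028374305962709665], [-0.00040886708684134655, 0.000401649783534177, -0.9999998357525648]] [ 0.4797  0.4984  1.8208  0.      0.8218 -0.8326] 0.03456864937883917 51.94805681705475 [ 0.4211 -1.3053 -3.4296]
shift mm [ 1.482   3.6391 86.5222] turn z 0.38412773477366097
```

View pics/s5.png

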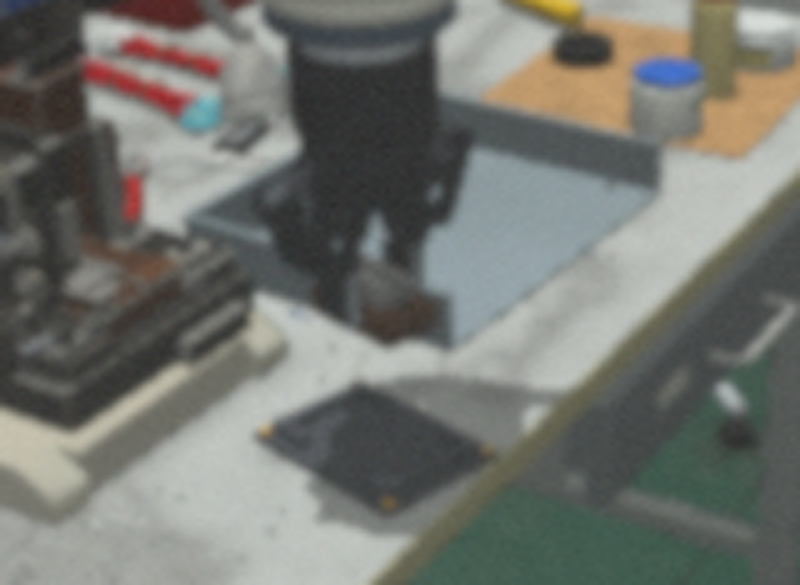

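The die hangs level in the gripper at crop (400,310), ahead of the nest at (375,445). Lowering it now.

To row units: 86 mm is 0.172, 3.6 mm is 0.0072, 0.4 degrees is 0.0011.

Emit:
apply_moves([
  [-1,[0.002,0.0072,0],[0,0,0.0011]],
  [-1,[0.002,0.0072,0.06],[0,0,0.0011]],
  [-1,[0.002,0.0072,0.11],[0,0,0.0011]],
  [-1,[0.002,0.0072,0.14],[0,0,0.0011]],
  [-1,[0.002,0.0072,0.156],[0,0,0.0011]],
  [-1,[0.002,0.0072,0.166],[0,0,0.0011]],
  [-1,[0.002,0.0072,0.17],[0,0,0.0011]],
  [-1,[0.002,0.0072,0.172],[0,0,0.0011]],
  [-1,[0.002,0.0072,0.172],[0,0,0.0011]],
])

```text
time_s: 19.55
position: [0.4052, 0.2794, 0.0122]
tool_rot: [[-0.964, 0.266, 0.001], [0.266, 0.964, 0.0], [-0.001, 0.001, -1.0]]
force: [-0.0, 0.5, -1.6]
grip_width: 0.0346
grasp_force: 51.9
```

```bash
python3 st.py 0.404 0.2815 0.0105 74.8
```

```text
19.55 [0.4052 0.2794 0.0122] [[-0.9639013804207696, 0.26625826356073073, 0.000816032204986606], [0.2662586609412994, 0.9639015233728137, 0.0004227449770341911], [-0.0006740153419937531, 0.0006247601091138548, -0.9999995776889733]] [ 0.4823  0.6553  1.8737 -0.      0.6117 -0.8189] 0.03462360605028312 51.86466157436371 [-0.0434  0.475  -1.6061]
shift mm [1.6937 1.6913 1.7042] turn z -0.24173552110555288
```

Emit:
apply_moves([
  [-1,[0.002,0.002,0.002],[0,0,0]],
  [-1,[0.002,0.002,0.003],[0,0,0]],
  [-1,[0.002,0.002,0.003],[0,0,0]],
  [0.7,[0.002,0.002,0.003],[0,0,0]],
  [0.7,[0.002,0.002,0.003],[0,0,0]],
  [0.7,[0.002,0.002,0.003],[0,0,0]],
  [0.7,[0.002,0.002,0.003],[0,0,0]],
  [0.7,[0.002,0.002,0.003],[0,0,0]],
  [0.7,[0.002,0.002,-0.04],[0,0,0]],
  [0.7,[0.002,0.002,-0.12],[0,0,0]],
  [0.7,[0.002,0.002,-0.2],[0,0,0]],
  [0.7,[0.002,0.002,-0.26],[0,0,0]],
])

```text
time_s: 20.55
position: [0.4041, 0.2807, 0.1442]
tool_rot: [[-0.964, 0.266, 0.001], [0.266, 0.964, 0.0], [-0.001, 0.001, -1.0]]
force: [0.5, 0.1, -0.1]
grip_width: 0.0725
grasp_force: 0.0
```

```bash
python3 st.py 0.456 -0.2105 0.142 0
```

```text
20.55 [0.4041 0.2807 0.1442] [[-0.9639949911724051, 0.26591898724594487, 0.0008655729927089648], [0.265919443636019, 0.9639951433991709, 0.0004615182791639913], [-0.0007116816878380787, 0.000675073998096054, -0.9999995188920203]] [ 0.4856  0.4246  1.7728  0.      0.9433 -0.8161] 0.0724672385397363 0.0 [ 0.4616  0.1398 -0.1129]
shift mm [-180.5972 -459.6905    2.0359] turn z 74.57843008478623
```

To row units: -460 mm is -0.92, -181 mm is -0.362, 74.6 degrees is 0.2072.

Emit:
apply_moves([
  [1,[-0.362,-0.92,0.004],[0,0,0.2072]],
  [1,[-0.362,-0.92,0.004],[0,0,0.2072]],
  [1,[-0.362,-0.92,0.004],[0,0,0.2072]],
  [1,[-0.362,-0.92,0.004],[0,0,0.2072]],
  [1,[-0.362,-0.92,0.004],[0,0,0.2072]],
  [1,[-0.362,-0.92,0.004],[0,0,0.2072]],
  [1,[-0.362,-0.92,0.004],[0,0,0.2072]],
  [1,[-0.362,-0.92,0.004],[0,0,0.2072]],
  [1,[-0.362,-0.92,0.004],[0,0,0.2072]],
  [1,[-0.362,-0.92,0.004],[0,0,0.2072]],
  [1,[-0.362,-0.92,0.004],[0,0,0.2072]],
  [1,[-0.362,-0.92,0.004],[0,0,0.2072]],
])

```text
time_s: 21.55
position: [0.456, -0.2138, 0.1397]
tool_rot: [[0.005, 1.0, 0.0], [1.0, -0.005, -0.0], [-0.0, 0.0, -1.0]]
force: [0.4, 0.8, -0.3]
grip_width: 0.0856
grasp_force: 0.0
```

```bash
python3 st.py 0.456 -0.2105 0.014 0; python3 - <<'E'
from h import *
d=optics.get_image('top')
cv2.imwrite('pics/t6.png',cv2.resize(d['frame'][160:260,235:395,::-1],None,fx=5,fy=5,interpolation=cv2.INTER_CUBIC))
c,a,r,bx=blob(d,(0,70,30),(15,255,200),(245,215,285,260)); w=p2w(d,bx,.026); print(w.mean(0),[np.linalg.norm(w[i]-w[i+1])*1e3 for i in(0,1)])
E
```

```text
21.55 [ 0.456  -0.2138  0.1397] [[0.0054305898601999195, 0.9999852124046673, 0.0002892503461376387], [0.9999851952983823, -0.005430490000698373, -0.00034490927625897854], [-0.00034333340476778247, 0.00029111912469086256, -0.999999898685909]] [-0.5569  0.445   1.7498 -0.0002  0.9464 -0.5514] 0.08559835914906867 0.0 [ 0.3669  0.8296 -0.3218]
shift mm [  3.3329  -0.0662 125.6917] turn z -0.311145700218319
[0.40370848 0.27991644 0.026     ] [np.float64(59.309336024695796), np.float64(34.77247789158713)]
```

View pics/t6.png

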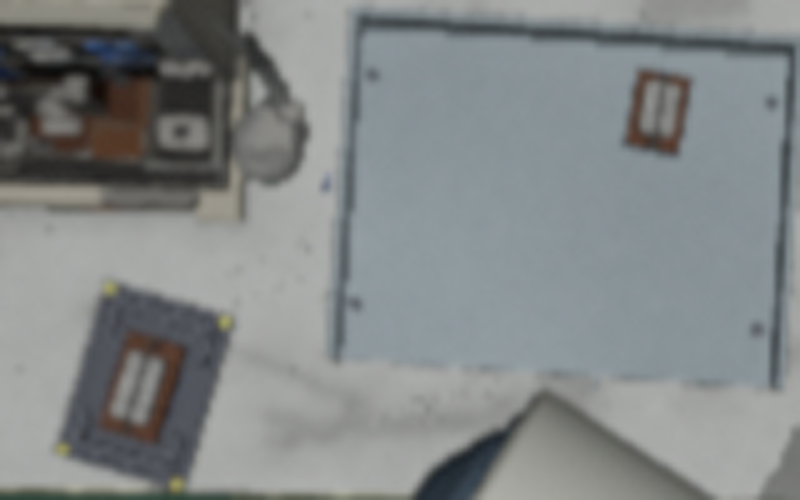

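The die sits centred in the pocket at (0.404, 0.280), crop (145,387), with the nest dots evenly around it. The short die at (658,112) has not moved. Now I'll return the jar.

To row units: 125 mm is 0.25, 112 mm is 0.224.

Emit:
apply_moves([
  [1,[0.006,0,0.08],[0,0,0]],
  [1,[0.006,0,0.16],[0,0,0]],
  [1,[0.006,0,0.224],[0,0,0]],
  [1,[0.006,0,0.25],[0,0,0]],
  [1,[0.006,0,0.25],[0,0,0]],
  [-1,[0.006,0,0.25],[0,0,0]],
  [-1,[0.006,0,0.25],[0,0,0]],
  [-1,[0.006,0,0.25],[0,0,0]],
  [-1,[0.006,0,0.25],[0,0,0]],
  [-1,[0.006,0,0.25],[0,0,0]],
  [-1,[0.006,0,0.25],[0,0,0]],
  [-1,[0.006,0,0.25],[0,0,0]],
], newtons=40)

```text
time_s: 22.6
position: [0.457, -0.2083, 0.0161]
tool_rot: [[0.0, 1.0, 0.002], [1.0, -0.0, -0.001], [-0.001, 0.002, -1.0]]
force: [-1.3, 0.5, 9.1]
grip_width: 0.0556
grasp_force: 42.3
```

To row units: 300 mm is 0.6, 270 mm is 0.54.

Emit:
apply_moves([
  [-1,[0,0,-0.03],[0,0,0]],
  [-1,[0,0,-0.09],[0,0,0]],
  [-1,[0,0,-0.16],[0,0,0]],
  [-1,[0,0,-0.17],[0,0,0]],
  [-1,[0.06,0,-0.17],[0,0,0]],
  [-1,[0.14,0.01,-0.17],[0,0,0]],
  [-1,[0.22,0.02,-0.17],[0,0,0]],
  [-1,[0.3,0.03,-0.17],[0,0,0]],
  [-1,[0.38,0.03,-0.17],[0,0,0]],
  [-1,[0.46,0.03,-0.17],[0,0,0]],
  [-1,[0.54,0.03,-0.17],[0,0,0]],
  [-1,[0.6,0.03,-0.17],[0,0,0]],
])

```text
time_s: 23.6
position: [0.4712, 0.0949, 0.1005]
tool_rot: [[-0.0, 1.0, 0.002], [1.0, 0.0, 0.0], [0.0, 0.002, -1.0]]
force: [1.0, -0.5, -0.7]
grip_width: 0.055
grasp_force: 42.8
```

```bash
python3 st.py 0.472 0.110 0.016 0
```

```text
23.6 [0.4712 0.0949 0.1005] [[-0.0004855691163743681, 0.999998472415173, 0.0016791039138027719], [0.9999998247337263, 0.00048499959853308953, 0.00033957017829629676], [0.0003387552948499457, 0.0016792685043038658, -0.9999985326499937]] [0.0742 0.4831 1.8428 0.0003 0.814  0.0735] 0.05503069238025144 42.807490825653076 [ 1.0346 -0.5186 -0.701 ]
shift mm [15.1076  0.6744 84.4973] turn z 0.027788470331883756
```

To row units: 83 mm is 0.166, 77 mm is 0.154.

Emit:
apply_moves([
  [-1,[0.02,0,0],[0,0,0]],
  [-1,[0.03,0.001,0],[0,0,0]],
  [-1,[0.03,0.001,0],[0,0,0]],
  [-1,[0.03,0.001,0.06],[0,0,0]],
  [-1,[0.03,0.001,0.116],[0,0,0]],
  [-1,[0.03,0.001,0.154],[0,0,0]],
  [-1,[0.03,0.001,0.166],[0,0,0]],
  [-1,[0.03,0.001,0.166],[0,0,0]],
  [-1,[0.03,0.001,0.166],[0,0,0]],
  [1,[0.03,0.001,0.166],[0,0,0]],
  [1,[0.03,0.001,0.166],[0,0,0]],
  [1,[0.03,0.001,0.166],[0,0,0]],
])

```text
time_s: 24.6
position: [0.4722, 0.1067, 0.0171]
tool_rot: [[0.001, 1.0, 0.001], [1.0, -0.001, 0.0], [0.0, 0.001, -1.0]]
force: [0.4, 0.1, -0.5]
grip_width: 0.0853
grasp_force: 0.0
```

```bash
python3 st.py 0.456 -0.296 0.14 0
```

```text
24.6 [0.4722 0.1067 0.0171] [[0.0008514259550448648, 0.9999993171780766, 0.0008004481394132285], [0.9999996362284481, -0.0008514666279710375, 5.047328944155697e-05], [5.115480985543465e-05, 0.0008004048739643539, -0.9999996783675598]] [ 0.0988  0.6407  1.8913 -0.0001  0.6088  0.0997] 0.08533453438064367 0.0 [ 0.4236  0.0908 -0.4927]
shift mm [-402.6939  -15.7645 -122.9442] turn z -0.04878546570100964
```

To row units: -260 mm is -0.52, -220 mm is -0.44.

Emit:
apply_moves([
  [1,[0,0,0],[0,0,0]],
  [1,[0,0,0],[0,0,0]],
  [1,[0,0,-0.07],[0,0,0]],
  [1,[0,0,-0.15],[0,0,0]],
  [1,[0,0,-0.23],[0,0,0]],
  [1,[-0.04,0,-0.256],[0,0,0]],
  [1,[-0.12,-0.032,-0.256],[0,0,0]],
  [1,[-0.2,-0.032,-0.256],[0,0,0]],
  [1,[-0.28,-0.032,-0.256],[0,0,0]],
  [1,[-0.36,-0.032,-0.256],[0,0,0]],
  [1,[-0.44,-0.032,-0.256],[0,0,0]],
  [1,[-0.52,-0.032,-0.256],[0,0,0]],
])

```text
time_s: 25.6
position: [0.4553, -0.1548, 0.1448]
tool_rot: [[0.0, 1.0, 0.0], [1.0, -0.0, -0.0], [-0.0, 0.0, -1.0]]
force: [1.5, 1.0, -0.2]
grip_width: 0.0855
grasp_force: 0.0
```

To row units: -142 mm is -0.284, -120 mm is -0.24.

Emit:
apply_moves([
  [1,[-0.08,0,0],[0,0,0]],
  [1,[-0.16,0,0],[0,0,0]],
  [1,[-0.24,0,0],[0,0,0]],
  [1,[-0.284,0,0],[0,0,0]],
  [1,[-0.284,0,0],[0,0,0]],
  [1,[-0.284,0,0],[0,0,0]],
])

```text
time_s: 26.1
position: [0.4554, -0.2959, 0.1445]
tool_rot: [[0.002, 1.0, -0.0], [1.0, -0.002, 0.0], [0.0, -0.0, -1.0]]
force: [-0.5, 0.2, -0.0]
grip_width: 0.0854
grasp_force: 0.0
```

```bash
python3 st.py 0.456 -0.296 0.049 0; python3 - <<'E'
from h import *
d=optics.get_image('top')
r=blob(d,(100,100,60),(125,255,255),(305,203,335,228)); print(r[0],r[1],p2w(d,[r[0]],.059))
E
```

```text
26.1 [ 0.4554 -0.2959  0.1445] [[0.002364733957818568, 0.9999972004070747, -8.491949789686057e-05], [0.999997197187306, -0.0023647240113727737, 0.00011703795101862987], [0.00011683681218432463, -8.519602350056092e-05, -0.9999999895453983]] [-0.6862  0.4843  1.6501  0.      1.0074 -0.6839] 0.08541402152404277 0.0 [-0.4624  0.2339 -0.0304]
shift mm [-0.0954  0.639  95.4597] turn z -0.13548883233059741
[321.43735536 215.17175785] 225.0625 [[0.47130056 0.10461128 0.059     ]]
```

To row units: 95 mm is 0.19, 70 mm is 0.14.

Emit:
apply_moves([
  [1,[0,0.002,0.07],[0,0,0]],
  [1,[0,0.002,0.14],[0,0,0]],
  [1,[0,0.002,0.19],[0,0,0]],
  [1,[0,0.002,0.19],[0,0,0]],
  [-1,[0,0.002,0.19],[0,0,0]],
  [-1,[0,0.002,0.19],[0,0,0]],
  [-1,[0,0.002,0.19],[0,0,0]],
  [-1,[0,0.002,0.19],[0,0,0]],
  [-1,[0,0.002,0.19],[0,0,0]],
  [-1,[0,0.002,0.19],[0,0,0]],
  [-1,[0,0.002,0.19],[0,0,0]],
  [-1,[0,0.002,0.19],[0,0,0]],
])

```text
time_s: 27.15
position: [0.4574, -0.2954, 0.0512]
tool_rot: [[0.0, 1.0, 0.002], [1.0, -0.0, -0.002], [-0.002, 0.002, -1.0]]
force: [-1.5, 1.1, 12.3]
grip_width: 0.0371
grasp_force: 38.6
```

To row units: 300 mm is 0.6, 270 mm is 0.54.

Emit:
apply_moves([
  [-1,[0,0,-0.03],[0,0,0]],
  [-1,[0,0,-0.09],[0,0,0]],
  [-1,[0,0,-0.16],[0,0,0]],
  [-1,[0,0,-0.17],[0,0,0]],
  [-1,[0.06,0,-0.17],[0,0,0]],
  [-1,[0.14,0.01,-0.17],[0,0,0]],
  [-1,[0.22,0.02,-0.17],[0,0,0]],
  [-1,[0.3,0.03,-0.17],[0,0,0]],
  [-1,[0.38,0.04,-0.17],[0,0,0]],
  [-1,[0.46,0.04,-0.17],[0,0,0]],
  [-1,[0.54,0.04,-0.17],[0,0,0]],
  [-1,[0.6,0.04,-0.17],[0,0,0]],
])

```text
time_s: 28.15
position: [0.4764, 0.0077, 0.1353]
tool_rot: [[-0.0, 1.0, 0.001], [1.0, 0.0, 0.0], [0.0, 0.001, -1.0]]
force: [0.5, -0.2, -1.2]
grip_width: 0.0368
grasp_force: 40.6
```

```bash
python3 st.py 0.4765 0.031 0.0505 0
```

```text
28.15 [0.4764 0.0077 0.1353] [[-0.00027634141859892813, 0.9999995265074719, 0.0009330703363403017], [0.9999999418138034, 0.0002761546604769089, 0.0002002772916964293], [0.0002000195251446869, 0.000933125626959457, -0.9999995446342732]] [-0.1094  0.4208  1.8184  0.0004  0.9014 -0.1099] 0.03677397947587935 40.640782713890076 [ 0.4509 -0.1598 -1.201 ]
shift mm [23.2428  0.0257 84.7645] turn z 0.015822503627816734
```

Emit:
apply_moves([
  [-1,[0.03,0,0],[0,0,0]],
  [-1,[0.052,0,0],[0,0,0]],
  [-1,[0.052,0,0],[0,0,0]],
  [-1,[0.052,0,0.06],[0,0,0]],
  [-1,[0.052,0,0.116],[0,0,0]],
  [-1,[0.052,0,0.154],[0,0,0]],
  [-1,[0.052,0,0.166],[0,0,0]],
  [-1,[0.052,0,0.166],[0,0,0]],
  [-1,[0.052,0,0.166],[0,0,0]],
  [1,[0.052,0,0.166],[0,0,0]],
  [1,[0.052,0,0.166],[0,0,0]],
  [1,[0.052,0,0.166],[0,0,0]],
])

```text
time_s: 29.15
position: [0.4772, 0.0308, 0.0521]
tool_rot: [[0.001, 1.0, 0.001], [1.0, -0.001, -0.0], [-0.0, 0.001, -1.0]]
force: [-0.0, 0.4, -0.3]
grip_width: 0.0721
grasp_force: 0.0
```

```bash
python3 st.py 0.449 -0.379 0.145 0
```

```text
29.15 [0.4772 0.0308 0.0521] [[0.0006616995992948126, 0.9999992613709163, 0.0010195152092658212], [0.9999997758341004, -0.0006615948553792771, -0.00010307277155202202], [-0.00010239818940204387, 0.001019583183936875, -0.9999994749822331]] [-0.0605  0.5689  1.8857 -0.0001  0.686  -0.0598] 0.07214593317016824 0.0 [-0.0179  0.3505 -0.3479]
shift mm [-409.7983  -27.8606  -92.8634] turn z -0.03790661542905268
```

To row units: -270 mm is -0.54, -230 mm is -0.46.

Emit:
apply_moves([
  [1,[0,0,0],[0,0,0]],
  [1,[0,0,0],[0,0,0]],
  [1,[0,0,-0.07],[0,0,0]],
  [1,[0,0,-0.15],[0,0,0]],
  [1,[0,0,-0.186],[0,0,0]],
  [1,[-0.06,0,-0.186],[0,0,0]],
  [1,[-0.14,-0.02,-0.186],[0,0,0]],
  [1,[-0.22,-0.04,-0.186],[0,0,0]],
  [1,[-0.3,-0.056,-0.186],[0,0,0]],
  [1,[-0.38,-0.056,-0.186],[0,0,0]],
  [1,[-0.46,-0.056,-0.186],[0,0,0]],
  [1,[-0.54,-0.056,-0.186],[0,0,0]],
])

```text
time_s: 30.15
position: [0.4481, -0.241, 0.1449]
tool_rot: [[0.001, 1.0, 0.0], [1.0, -0.001, -0.0], [-0.0, 0.0, -1.0]]
force: [2.4, -0.0, -0.4]
grip_width: 0.0851
grasp_force: 0.0
```

To row units: -139 mm is -0.278, -120 mm is -0.24.

Emit:
apply_moves([
  [1,[-0.08,0,0],[0,0,0]],
  [1,[-0.16,0,0],[0,0,0]],
  [1,[-0.24,0,0],[0,0,0]],
  [1,[-0.278,0,0],[0,0,0]],
  [1,[-0.278,0,0],[0,0,0]],
  [1,[-0.278,0,0],[0,0,0]],
])

```text
time_s: 30.65
position: [0.4483, -0.3787, 0.1444]
tool_rot: [[0.002, 1.0, -0.0], [1.0, -0.002, 0.0], [0.0, -0.0, -1.0]]
force: [-0.6, 0.2, -0.4]
grip_width: 0.0857
grasp_force: 0.0
```

```bash
python3 st.py 0.449 -0.3795 0.004 0; python3 - <<'E'
from h import *
d=optics.get_image('top')
r=blob(d,(0,120,80),(8,255,255),(335,203,360,225)); print(r[0],r[1],p2w(d,[r[0]],.109))
r=blob(d,(100,100,60),(125,255,255),(305,203,335,228)); print(r[0],r[1],p2w(d,[r[0]],.059))
E
```

```text
30.65 [ 0.4483 -0.3787  0.1444] [[0.002007964018072111, 0.9999979743678702, -0.00013907069589799153], [0.9999979495482834, -0.002007927403735288, 0.00026291970226658947], [0.00026263992582657123, -0.00013959834404201057, -0.9999999557662849]] [-0.8032  0.5368  1.5413  0.0001  1.0638 -0.8012] 0.08565347593059906 0.0 [-0.6267  0.1901 -0.4448]
shift mm [ -0.8609   0.72   140.3773] turn z -0.11504584423021566
[347.1989669  213.85581023] 102.59375 [[0.47446467 0.03030087 0.109     ]]
[321.45026096 215.15890165] 224.53125 [[0.47133901 0.10457402 0.059     ]]
```

To row units: 140 mm is 0.28, 133 mm is 0.266.

Emit:
apply_moves([
  [1,[0,0.002,0.08],[0,0,0]],
  [1,[0,0.002,0.16],[0,0,0]],
  [1,[0,0.002,0.23],[0,0,0]],
  [1,[0,0.002,0.266],[0,0,0]],
  [1,[0,0.002,0.28],[0,0,0]],
  [1,[0,0.002,0.28],[0,0,0]],
  [-1,[0,0.002,0.28],[0,0,0]],
  [-1,[0,0.002,0.28],[0,0,0]],
  [-1,[0,0.002,0.28],[0,0,0]],
  [-1,[0,0.002,0.28],[0,0,0]],
  [-1,[0,0.002,0.28],[0,0,0]],
  [-1,[0,0.002,0.28],[0,0,0]],
])

```text
time_s: 31.7
position: [0.4505, -0.3783, 0.0066]
tool_rot: [[0.0, 1.0, 0.002], [1.0, -0.0, -0.002], [-0.002, 0.002, -1.0]]
force: [1.0, 3.1, 7.4]
grip_width: 0.0612
grasp_force: 42.3
```

To row units: 300 mm is 0.6, 270 mm is 0.54.

Emit:
apply_moves([
  [-1,[0,0,-0.03],[0,0,0]],
  [-1,[0,0,-0.09],[0,0,0]],
  [-1,[0,0,-0.16],[0,0,0]],
  [-1,[0,0,-0.17],[0,0,0]],
  [-1,[0.06,0,-0.17],[0,0,0]],
  [-1,[0.14,0.01,-0.17],[0,0,0]],
  [-1,[0.22,0.02,-0.17],[0,0,0]],
  [-1,[0.3,0.02,-0.17],[0,0,0]],
  [-1,[0.38,0.02,-0.17],[0,0,0]],
  [-1,[0.46,0.02,-0.17],[0,0,0]],
  [-1,[0.54,0.02,-0.17],[0,0,0]],
  [-1,[0.6,0.02,-0.17],[0,0,0]],
])

```text
time_s: 32.7
position: [0.4595, -0.0753, 0.0907]
tool_rot: [[-0.0, 1.0, 0.001], [1.0, 0.0, -0.0], [-0.0, 0.001, -1.0]]
force: [0.6, -0.5, -1.5]
grip_width: 0.0609
grasp_force: 44.1
```

```bash
python3 st.py 0.4605 -0.0485 0.005 0
```

```text
32.7 [ 0.4595 -0.0753  0.0907] [[-0.00017230014564214772, 0.999998882996817, 0.00148469450659583], [0.9999999658948782, 0.00017259135716302384, -0.00019601649413613923], [-0.00019627252062498932, 0.0014846606822896695, -0.9999988786292493]] [-0.2911  0.4861  1.8869  0.0003  0.7671 -0.2915] 0.060900689292359284 44.1276079416275 [ 0.5888 -0.5084 -1.464 ]
shift mm [26.8632  0.9064 85.675 ] turn z 0.009888767293472558
```

To row units: 83 mm is 0.166, 77 mm is 0.154.

Emit:
apply_moves([
  [-1,[0.03,0,0],[0,0,0]],
  [-1,[0.058,0,0],[0,0,0]],
  [-1,[0.058,0,0],[0,0,0]],
  [-1,[0.058,0,0.06],[0,0,0]],
  [-1,[0.058,0,0.116],[0,0,0]],
  [-1,[0.058,0,0.154],[0,0,0]],
  [-1,[0.058,0,0.166],[0,0,0]],
  [-1,[0.058,0,0.166],[0,0,0]],
  [-1,[0.058,0,0.166],[0,0,0]],
  [1,[0.058,0,0.166],[0,0,0]],
  [1,[0.058,0,0.166],[0,0,0]],
  [1,[0.058,0,0.166],[0,0,0]],
])

```text
time_s: 33.7
position: [0.4602, -0.0492, 0.0072]
tool_rot: [[0.001, 1.0, 0.001], [1.0, -0.001, -0.0], [-0.0, 0.001, -1.0]]
force: [0.4, 0.5, -0.6]
grip_width: 0.0853
grasp_force: 0.0
```

To row units: -240 mm is -0.48, -200 mm is -0.4.

Emit:
apply_moves([
  [1,[0,0,0],[0,0,0]],
  [1,[0,0,0],[0,0,0]],
  [1,[0,0,-0.07],[0,0,0]],
  [1,[0,0,-0.15],[0,0,0]],
  [1,[0,0,-0.23],[0,0,0]],
  [1,[0,0,-0.3],[0,0,0]],
  [1,[-0.08,0,-0.33],[0,0,0]],
  [1,[-0.16,0,-0.33],[0,0,0]],
  [1,[-0.24,0,-0.33],[0,0,0]],
  [1,[-0.32,0,-0.33],[0,0,0]],
  [1,[-0.4,0,-0.33],[0,0,0]],
  [1,[-0.48,0,-0.33],[0,0,0]],
])

```text
time_s: 34.7
position: [0.4591, -0.2909, 0.1718]
tool_rot: [[0.0, 1.0, 0.0], [1.0, -0.0, -0.0], [-0.0, 0.0, -1.0]]
force: [1.3, 1.5, 1.0]
grip_width: 0.0848
grasp_force: 0.0
```

To row units: -40 mm is -0.08.

Emit:
apply_moves([
  [1,[-0.08,0,0],[0,0,0]],
  [1,[-0.08,0,0],[0,0,0]],
  [1,[-0.08,0,0],[0,0,0]],
])

```text
time_s: 34.95
position: [0.4593, -0.3308, 0.1714]
tool_rot: [[0.003, 1.0, -0.0], [1.0, -0.003, -0.0], [-0.0, -0.0, -1.0]]
force: [0.3, 1.6, -0.2]
grip_width: 0.0854
grasp_force: 0.0
```

```bash
python3 - <<'E'
from h import *
d=optics.get_image('top')
for z,a in((.059,((100,100,60),(125,255,255),(305,203,335,228))),(.109,((0,120,80),(8,255,255),(335,203,360,225))),(.044,((0,0,180),(180,60,255),(360,205,390,233)))):
    r=blob(d,*a); print(r[0],r[1],p2w(d,[r[0]],z))
cv2.imwrite('pics/t9.png',cv2.resize(d['frame'][150:265,240:500,::-1],None,fx=3,fy=3,interpolation=cv2.INTER_CUBIC))
E
```

```text
[321.43862393 215.17074527] 224.75 [[0.4713036 0.1046076 0.059    ]]
[347.1899919  213.86872597] 102.9375 [[0.47442762 0.03032576 0.109     ]]Traceback (most recent call last):
  File "<stdin>", line 4, in <module>
  File "h.py", line 18, in blob
    cs,_=cv2.findContours(m,cv2.RETR_EXTERNAL,cv2.CHAIN_APPROX_NONE); k=max(cs,key=cv2.contourArea)
                                                                        ~~~^^^^^^^^^^^^^^^^^^^^^^^^
ValueError: max() iterable argument is empty
```

```bash
python3 - <<'E'
from h import *
d=optics.get_image('top')
r=blob(d,(0,0,125),(40,40,255),(355,200,395,238)); print(r[0],r[1],p2w(d,[r[0]],.044))
cv2.imwrite('pics/t9.png',cv2.resize(d['frame'][150:265,240:500,::-1],None,fx=3,fy=3,interpolation=cv2.INTER_CUBIC))
E
```

```text
[375.09392245 221.31328057] 107.59375 [[ 0.4562785  -0.05455718  0.044     ]]
```

View pics/t9.png

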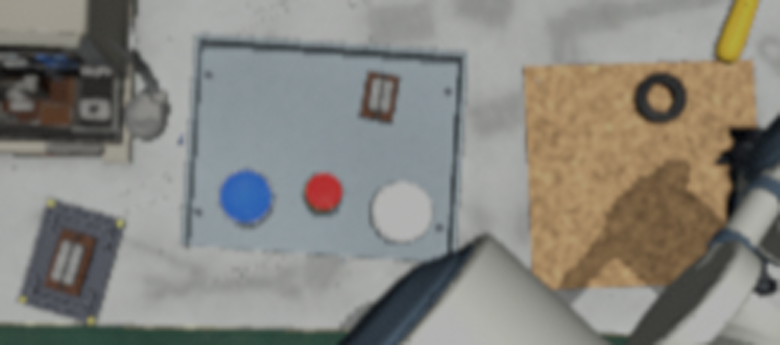

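Everything is in place:
- **Tin:** crop (401,212), which is px (373.5, 220.5) against (373.5, 219.9) at the start.
- **Bottle:** within 2 mm of its start.
- **Jar:** about 7 mm off, inside the 15 mm limit.
- **Die:** seated in the nest at crop (70,260).
- **Short die and tape:** untouched.

Handing in.

```bash
python3 -c "
from rig import ctrl; print(ctrl.hand_in())"
```

```text
the job is handed in; nothing more can be done
None
```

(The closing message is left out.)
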